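Press a drill bush home in the jig and lock it under its screw

ROBOT

A 7-joint arm with a two-finger parallel gripper is mounted at the origin on the work surface; the furniture and walls round the work are solid. World frame = base frame: x ahead of the robot, y to its left, z up, the work surface at z = 0. Lengths are in mm, angles in rad, forces in N, time in s.
With the tool pointing down it reaches from about 400 to 875 mm from the base axis. Payload 4.4 kg.
Tool frame: the origin (TCP) lies at the very end of the fingers, on their centre line; the grasp point (between the pads) lies behind it (ctrl.hold_point_z is the z of the grasp point in the tool frame, in mm); z points along the fingers, y is the direction in which the jaws open and shut (so a half turn about z gives the same grasp; the last joint's range is limited). The gripper opens to 85 mm and grips with 20 to 120 N. Pads are 22 mm wide; open, the fingers measure 114 mm over their backs; the gripper's body (76 mm by 85 mm) begins 54 mm behind the grasp point. The pads swing forward as they close: fully open they stand 13 mm farther back than shut.
Start: joints at [-1.184, 0.628, 0.038, 1.517, -0.027, 0.996, -0.02], TCP at [284.345, 584.522, 231.313] pointing down, gripper open.
Joint ranges: [-3.06, 3.06], [-0.37, 2.12], [-1.25, 1.32], [0.18, 2.47], [-1.1, 4.24], [0.23, 1.98], [-2.94, 2.94]. Speed limits (rad/s): [2.57, 2.57, 3.14, 3.14, 3.14, 3.14, 3.14].

INTERFACE

Orientations are given as [roll, pitch, yaw] about the fixed x, y, z axes, in that order (R = Rz(yaw) Ry(pitch) Rx(roll)).
In Python, from cell import ctrl, vision gives the robot as it stands.
- The arm moves only by the shell command python3 -m crank 'ROWS' [OPENING]. ROWS is JSON, a list of rows, each an object of numbers: "x", "y", "z": the shift along the tool's x, y, z in cm; "spin": the turn about the tool's z in rad. A call has 1 to 5 rows; each row shifts and turns the commanded pose from where the row before left it, along the tool's axes as they then stand; what a row does not reach is not made up. A row lasts 1/10 s, in which the tool goes at most 50 mm and 8.59 degrees, less where a joint would pass 70% of its speed; a pose out of reach is approached as far as the arm can. A call is refused whole if a number of a shift passes 5 or a number of a turn 0.15, either way. A call with a gripper value outside its range is refused whole. OPENING is the opening in per cent of the stroke, from 0 (shut) to 100 (fully open), set as the call begins (- or left out, the last holds). The fingers move at their own pace and stop on an object; the grip force is fixed at half the most. Time passes only in rows, so rows that do not move let the fingers close. It gives the time, the measured TCP pose, the force and the opening at its end, in the units of the state.
- ctrl.read_state(): the state, without advancing time (a new reading comes with each control period).
- vision.get_image(name): name is "scene" or "top" or "wrist"; returns the picture (384x512x3 uint8, blue, green, red); there is no depth.
- vision.calibration(name): a dict with "vfov" (degrees; the focal length in pixels is half the picture's height over the tangent of half this angle, whatever the lens; pixels are square), "cx", "cy" (the principal point, pixels), "distortion" ([k1, k2, p1, p2, k3] as OpenCV has them; the pictures are not rectified), "eye" and "rotation" of the camera in the world. Camera axes: x right, y up, looking along -z (the intrinsics and any distortion apply to the point x, -y, -z); pixel columns grow to the right and rows downward; lengths in mm; the calibration is good to about 2 mm. A picture is of the moment at which its call begins: read the wrist's pose just before it. calibration takes no time and is no camera call; for the wrist camera it gives the pose at the moment of the call.
- ctrl.finish_job(): hands the job in, once; it reports no verdict.
Trained networks look in the newest picture that a camera, given by its name, has taken for a name from the list of things; names that differ only in an ending like _2 or _b are one class to them, and where a whole thing is asked for, a point or a joint stands for the part that bears it (a point fixed in the world has none). Each returns a list of dicts, best first, with "score" (0 to 1); they miss things now and then, are a little off and sometimes report something else, mostly with a low value. They report only what shows in the picture. A call takes as long as a camera call.
- vision.boxes_of(name, camera): "extent" ([left, top, right, bottom] in pixels, round what is visible of it).
- vision.regions_of(name, camera): "mask" (384x512 bool, what is visible of it) and "extent" ([left, top, right, bottom] in pixels, round what is visible of it).
- vision.place_of(name, camera): "point" ([column, row] in pixels: a listed point, or the origin of a listed thing).
The state is a dict: "clock": time; "qpos": joint angles; "qd": joint speeds; "tau": joint torques, N m; "eef_pos": TCP position; "tool_rot": TCP orientation; "force": force on the tool from outside, world axes, zero at the start; "torque": the same for the moment, N m; "width": finger opening in mm.
Only numpy, scipy, OpenCV 4.12 (cv2) and the standard library are available. Lean on these libraries where they do the work, as an engineer would, in place of code of your own. Each camera call takes 0.05 s, during which the arm holds its last target.

TASK

Take the brass drill bush from the wooden rack and, with its flat towards the lock screw, fit it into the empty bore of the drill jig. It is a tight fit: press it straight down until its shoulder bottoms flush on the jig plate, finishing with a firm, steady push of about 25 N, but never let it jolt or bear on the jig with more than 60 N. Then turn it clockwise (seen from above) until its head stops against the lock screw, let it go still flush, and leave the other things where they lie.

Things in the scene. Friction and masses are not known exactly. Their poses are not given: they have to be found in the camera images.
- jig: drill jig, fixed: grey base 115 x 190 mm, two risers, bright steel top plate 90 (its x) x 170 (y) x 20 mm, upper face 64 mm above the table. Origin: centre of its underside; z up. Its empty bore is at (-8, +42, 64) mm, the bore's lock screw beyond it towards +x. A smaller dark bush is already fitted at (-8, -42); leave it.
- bore (a point): centre of the empty bore's mouth, level with the plate's upper face; axes as the jig's. The bore, 27 mm wide, is in a liner sunk 1.5 mm in a 34 mm counterbore and goes through the plate. Sprung liner fingers 9 and 15.5 mm down stand 1 mm in the bush's way all round: from 5 mm depth on they resist with 4 to 14 N, and they hold the bush where it is left.
- lock_screw (a point): centre of the top of the lock screw, 28 mm from the bore's axis along the jig's +x, 14.5 mm above the plate. Its round head is 16 mm across and overhangs the plate from 7.5 to 14.5 mm up, on a 6 mm shank.
- bush: brass drill bush, 64 mm tall, about 250 g, upright. Origin: centre of its lower end; z up its axis. Body 26 mm across, 26 mm long, lowest 4 mm tapered to 23.6; then the head, 48 mm across, with a flat facing the bush's +x, 18.5 mm from the axis. Above it, 40 to 64 mm up, a round knurled grip 32 mm across, held from above.
- bush_shoulder (a point): on the bush's axis at its shoulder (underside of the head), 26 mm above its origin. The head passes the lock screw only with its flat (bush +x) within about 15 degrees of jig +x. With the shoulder down on the plate it turns clockwise by about 75 degrees to the stop; if more than about 1.5 mm proud it cannot turn.
- bush_stop (a point): at (0, +24, 36) mm in the bush's frame: outer corner of the wall that stops against the screw, then 8 mm from the screw's axis. The head is a 6 mm thick flange from -45 to +90 degrees about the axis (from bush +x, anticlockwise seen from above), which goes under the screw's head, and a 14 mm thick wall elsewhere.
- rack: wooden block 64 (x) x 160 (y) x 36 mm, fixed on the table; origin: centre of its underside. The bush hangs by its head in the loose middle hole (30 mm), its shoulder 36 mm and its grip 50 to 74 mm above the table. A small dark bush 52 mm from it towards -y rises 8 mm above the block.
- try_square: try square, 150 x 210 x 20 mm, bystander
- tape_masking: roll of masking tape, 100 mm across, 25 mm tall, bystander
- pipe_piece: upright piece of steel pipe, 42 mm across, 85 mm tall, bystander
- tube_piece: square tube offcut, 89 x 115 x 40 mm, bystander
- angle_piece: angle iron offcut, 69 x 173 x 35 mm, bystander
- pencil: red carpenter's pencil, 166 mm long, bystander
- hex_nut: rusty hexagon nut, 34 mm, bystander

How it is judged:
By the outcome, as a careful person would: the job done as asked, in the order asked, and still so for the second after the job is handed in, with the robot touching nothing.
It also fails if it takes over 48 s, if anything falls off the work surface, if the arm or the gripper's body presses on something with over 40 N, if the wrist force passes 120 N, or if a joint passes its speed limit or range.

## Working session

There is one attempt and no reset: what is moved stays moved. The work goes in short steps, Python scripts to look and compute and a shell command to move; the robot and the scene stay as the last step left them, time stands still between calls to the robot, and variables do not carry over. Pictures are saved under pics/ and viewed, and the job is handed in when it is done.

```bash
ls; mkdir -p pics; cat > h.py <<'E'
import numpy as np, cv2
from cell import ctrl, vision
def cam(n):
    c=vision.calibration(n); return c
def K(c):
    f=192/np.tan(np.radians(c["vfov"])/2)
    return np.array([[f,0,c["cx"]],[0,f,c["cy"]],[0,0,1.]])
def ray(c,p):
    u=cv2.undistortPoints(np.array([[p]],float),K(c),np.array(c["distortion"],float))[0,0]
    d=np.array(c["rotation"])@np.array([u[0],-u[1],-1.]); return np.array(c["eye"],float),d
def onz(c,p,z):
    e,d=ray(c,p); return e+d*(z-e[2])/d[2]
def proj(c,P):
    P=np.atleast_2d(P).astype(float)
    q=(P-np.array(c["eye"]))@np.array(c["rotation"])
    q=q*[1,-1,-1]
    return cv2.projectPoints(q,np.zeros(3),np.zeros(3),K(c),np.array(c["distortion"],float))[0][:,0]
E
python3 - <<'E'
from h import *
s=ctrl.read_state(); print(s["clock"],s["eef_pos"],s["tool_rot"],s["force"],s["width"],ctrl.hold_point_z)
for n in ["scene","top","wrist"]:
    im=vision.get_image(n); cv2.imwrite(f"pics/{n}0.png",im)
    c=cam(n); print(n,c["vfov"],c["eye"],c["distortion"])
c=cam("top")
for t,z in [("bore",64),("lock_screw",78.5),("bush_shoulder",36),("bush_stop",46),("bush",10),("jig",0),("rack",0)]:
    r=vision.place_of(t,"top")[:2]
    print(t,[(np.round(x["point"],1),round(x["score"],2),np.round(onz(c,x["point"],z),1)) for x in r])
E
```

```text
pics
0.0 [284.04065517 583.93930416 230.41121698] [-3.13966903e+00  2.53394504e-05  2.68879036e+00] [ 0.57470185 -1.30245147  0.39502216] 85.10120945548886 -18.700000000000003
scene 43.37462352182637 [ -351.79253211 -1023.82325935  1416.34706831] [-0.20829202  0.          0.          0.          0.        ]
top 48.76419398787804 [ 202.64384132  -85.6773883  1528.22258352] [0.03933414 0.         0.         0.         0.        ]
wrist 70.41897266600692 [213.06519714 618.94585388 373.09871405] [-0.04074583  0.          0.          0.          0.        ]Traceback (most recent call last):
  File "<stdin>", line 9, in <module>
  File "h.py", line 12, in onz
    e,d=ray(c,p); return e+d*(z-e[2])/d[2]
                                      ~^^^
IndexError: invalid index to scalar variable.
```

```bash
python3 - <<'E'
from h import *
for n in ["top","wrist","scene"]:print(vision.calibration(n)["rotation"])
E
```

```text
[ 0.23272587  0.00477818 -1.55261935]
[-0.30930042  0.00204575  1.11785439]
[ 0.76510742 -0.00828241 -0.73030724]
```

View pics/top0.png

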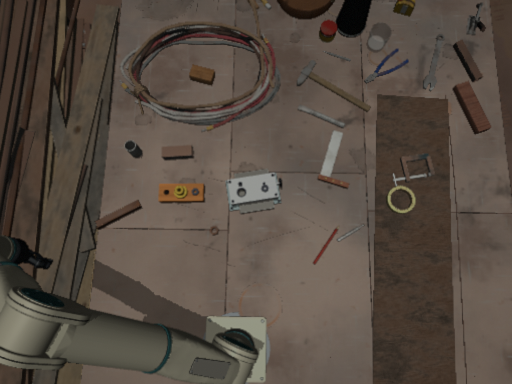

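View pics/scene0.png

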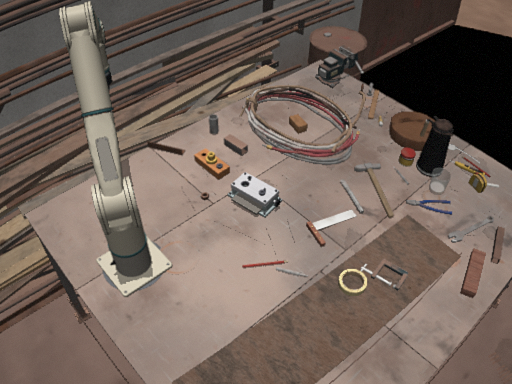

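View pics/wrist0.png

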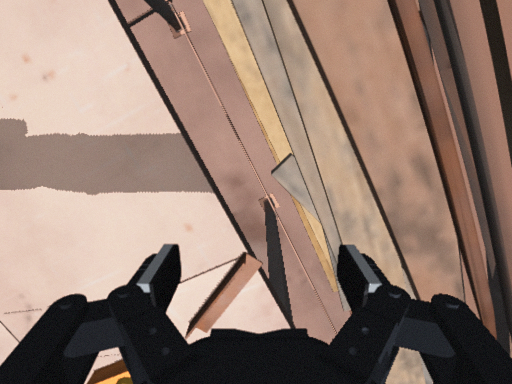

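```bash
sed -i 's/^import numpy as np, cv2/import numpy as np, cv2\nfrom scipy.spatial.transform import Rotation as Rn/; s/c=vision.calibration(n); return c/c=vision.calibration(n); c["rotation"]=Rn.from_euler("xyz",c["rotation"]).as_matrix(); return c/' h.py
python3 - <<'E'
from h import *
for n in ["top","scene"]:
  vision.get_image(n)
  c=cam(n)
  for t,z in [("bore",64),("lock_screw",78.5),("bush_shoulder",36),("bush_stop",46),("bush",10),("jig",0),("rack",0),("pipe_piece",0)]:
    r=vision.place_of(t,n)[:2]
    print(n,t,[(np.round(x["point"],1),round(x["score"],2),np.round(onz(c,x["point"],z),1)) for x in r])
print(ctrl.read_state()["clock"])
E
```

```text
top bore [(array([238.9, 195.9]), 0.86, array([512.9,  -2. ,  64. ])), (array([173.9, 192.5]), 0.73, array([521.3, 228.2,  64. ]))]
top lock_screw [(array([241.3, 180.8]), 0.88, array([564.4,  -9.8,  78.5]))]
top bush_shoulder [(array([183.2, 195.7]), 0.44, array([516.1, 200. ,  36. ]))]
top bush_stop [(array([172.2, 193.2]), 0.58, array([522.5, 237.9,  46. ]))]
top bush [(array([183.5, 191.8]), 0.56, array([536.2, 204.8,  10. ]))]
top jig [(array([252.4, 190.3]), 0.81, array([548.4, -47.7,   0. ]))]
top rack [(array([182. , 194.7]), 0.81, array([527.4, 211.5,   0. ]))]
top pipe_piece [(array([135.6, 150.2]), 0.72, array([696.1, 396.5,   0. ])), (array([325.4, 243.9]), 0.36, array([ 356.1, -313.6,    0. ]))]
scene bore [(array([244.6, 183.8]), 0.56, array([524.5,  -8.5,  64. ]))]
scene lock_screw [(array([245.1, 176. ]), 0.87, array([545.2,  12.1,  78.5]))]
scene bush_shoulder [(array([214.1, 160.7]), 0.42, array([536.3, 201.6,  36. ]))]
scene bush_stop [(array([206.2, 152.1]), 0.63, array([538.4, 257.9,  46. ]))]
scene bush [(array([209.2, 163.2]), 0.41, array([527.3, 226.2,  10. ])), (array([353.1, 284.5]), 0.31, array([ 518.6, -586. ,   10. ]))]
scene jig [(array([255.1, 198.7]), 0.93, array([542.2, -51.7,   0. ])), (array([247. , 175.9]), 0.74, array([604.2,  68.1,   0. ]))]
scene rack [(array([211.5, 167.4]), 0.83, array([524.6, 207.7,   0. ]))]
scene pipe_piece [(array([213.5, 128.4]), 0.65, array([696.6, 410.7,   0. ]))]
1.1
```

```bash
cat >> h.py <<'E'
def toolpose(s=None):
    s=s or ctrl.read_state(); return np.array(s["eef_pos"]),Rn.from_euler("xyz",s["tool_rot"]).as_matrix()
def Rtool(yang): # tool pointing down with tool y at world angle yang(deg)
    return Rn.from_euler("xyz",[np.pi,0,np.radians(yang+90)]).as_matrix()
def camat(p,R):
    c=cam("wrist"); p0,R0=toolpose()
    c["eye"]=p+R@R0.T@(np.array(c["eye"])-p0); c["rotation"]=R@R0.T@c["rotation"]; return c
def delta(p,yang):
    """shift in tool axes (cm) from current pose to p, and spin (rad, + clockwise from above)"""
    p0,R0=toolpose(); d=R0.T@(np.array(p)-p0)/10
    cur=np.degrees(np.arctan2(R0[1,1],R0[0,1])); a=(cur-yang+180)%360-180
    return np.round(d,2), round(np.radians(a),3), round(cur,1)
E
python3 - <<'E'
from h import *
p0,R0=toolpose(); c=cam("wrist")
print("cam in tool",R0.T@(c["eye"]-p0),"view dir in tool",R0.T@(-c["rotation"][:,2]), "fwd hit z0 pix of TCP",proj(c,p0))
for y in (127,100,-53):
  for p in [(527,208,200),(540,100,230),(540,150,230),(480,80,260)]:
    cc=camat(np.array(p,float),Rtool(y))
    print(y,p,"eye",cc["eye"].round(),"bush",proj(cc,[527,208,74])[0].round(),"bore",proj(cc,[518,-5,64])[0].round(),"screw",proj(cc,[550,0,78])[0].round())
E
```

```text
cam in tool [ 7.91406118e+01  5.19032558e-02 -1.42501526e+02] view dir in tool [-3.04368801e-01 -8.64727709e-04  9.52553875e-01] fwd hit z0 pix of TCP [[258.73917138 248.67201471]]
127 (527, 208, 200) eye [464. 160. 343.] bush [259. 188.] bore [84. 47.] screw [64. 79.]
127 (540, 100, 230) eye [477.  52. 373.] bush [337. 225.] bore [194. 106.] screw [178. 134.]
127 (540, 150, 230) eye [477. 102. 373.] bush [305. 201.] bore [154.  77.] screw [138. 105.]
127 (480, 80, 260) eye [417.  32. 403.] bush [313. 256.] bore [186. 156.] screw [173. 181.]
100 (527, 208, 200) eye [449. 194. 343.] bush [259. 188.] bore [ 58. 143.] screw [ 55. 177.]
100 (540, 100, 230) eye [462.  86. 373.] bush [354. 186.] bore [171. 144.] screw [169. 175.]
100 (540, 150, 230) eye [462. 136. 373.] bush [311. 178.] bore [127. 137.] screw [125. 168.]
100 (480, 80, 260) eye [402.  66. 403.] bush [348. 225.] bore [189. 190.] screw [188. 217.]
-53 (527, 208, 200) eye [590. 256. 343.] bush [259. 188.] bore [392. 291.] screw [415. 278.]
-53 (540, 100, 230) eye [603. 148. 373.] bush [172. 132.] bore [315. 241.] screw [331. 224.]
-53 (540, 150, 230) eye [603. 198. 373.] bush [210. 159.] bore [344. 261.] screw [362. 247.]
-53 (480, 80, 260) eye [543. 128. 403.] bush [193.  75.] bore [329. 188.] screw [346. 169.]
```

```bash
python3 - <<'E'
from h import *
print(delta((527,208,200),127))
p0,R0=toolpose();print(R0.round(3))
# in-tool stepwise: world shift then spin; spin steps of 0.15 with shift in rotated axes
d=np.array([527,208,200])-p0
y=64.
cur=np.degrees(np.arctan2(R0[1,1],R0[0,1]))
for i in range(9):
    R=Rtool(cur+8*i); print((R.T@(d/9)/10).round(2))
E
```

```text
(array([-38.29, -23.24,   3.13]), np.float64(-1.099), np.float64(64.1))
[[-0.899  0.437 -0.   ]
 [ 0.437  0.899 -0.   ]
 [ 0.    -0.    -1.   ]]
[-4.25 -2.58  0.35]
[-3.85 -3.15  0.35]
[-3.38 -3.66  0.35]
[-2.84 -4.09  0.35]
[-2.24 -4.44  0.35]
[-1.6  -4.71  0.35]
[-0.93 -4.89  0.35]
[-0.24 -4.97  0.35]
[ 0.46 -4.96  0.35]
```

```bash
python3 -m crank '[{"x":-3.8,"y":-2.3},{"x":-3.8,"y":-2.3},{"x":-3.8,"y":-2.3},{"x":-3.8,"y":-2.3},{"x":-3.8,"y":-2.3}]' 100; python3 -m crank '[{"x":-3.8,"y":-2.3},{"x":-3.8,"y":-2.3},{"x":-3.8,"y":-2.3},{"x":-3.8,"y":-2.3},{"x":-3.8,"y":-2.3}]';python3 -m crank '[{"spin":-0.14,"z":0.6},{"spin":-0.14,"z":0.6},{"spin":-0.14,"z":0.6},{"spin":-0.14,"z":0.6},{"spin":-0.14,"z":0.6}]';python3 -m crank '[{"spin":-0.14},{"spin":-0.14},{"spin":-0.12},{},{}]'
cat > m.py <<'E'
from h import *
import sys
tag=sys.argv[1]; items=sys.argv[2:]
Z=dict(bore=64,lock_screw=78.5,bush_shoulder=36,bush_stop=46,bush=10,jig=0,rack=0)
s=ctrl.read_state();c=cam("wrist");im=vision.get_image("wrist");cv2.imwrite(f"pics/{tag}.png",im)
np.save(f"pics/{tag}.npy",dict(c=c,s=s),allow_pickle=True)
print(s["clock"],np.round(s["eef_pos"],1),np.round(s["tool_rot"],3),np.round(s["force"],1),s["width"],np.round(s["qpos"],2))
for t in items:
    r=vision.place_of(t,"wrist")[:2]
    print(t,[(np.round(x["point"],1),round(x["score"],2),np.round(onz(c,x["point"],Z[t]),1)) for x in r])
E
python3 m.py w1 bore lock_screw bush_shoulder bush_stop bush jig rack
```

```text
1.1 [284.3 584.5 231.3] [-3.142 -0.     2.689] [-0.7 -1.   0.9] 85.13145114083358 [-1.18  0.63  0.04  1.52 -0.03  1.   -0.02]
bore []
lock_screw []
bush_shoulder []
bush_stop []
bush [(array([134.4, 376. ]), 0.48, array([534.7, 206.5,  10. ]))]
jig []
rack [(array([138. , 366.5]), 0.95, array([525.7, 216. ,   0. ]))]invalid input at $[0]: expected keys x, y, z, spin
invalid input at $[0]: expected keys x, y, z, spin
invalid input at $[0]: expected keys x, y, z, spin
invalid input at $[0]: expected keys x, y, z, spin
```

View pics/w1.png

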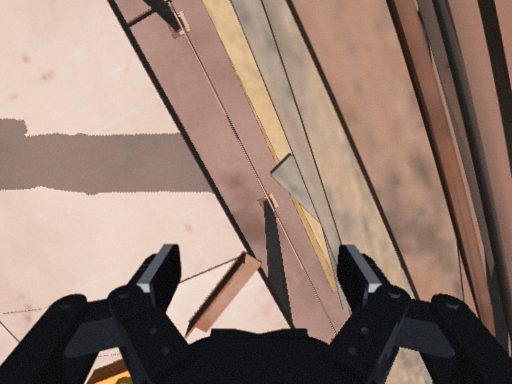

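All four keys are required, so the call was refused and nothing has moved (picture shows only the wall and the fingers).

```bash
python3 -m crank '[{"x":-3.8,"y":-2.3,"z":0,"spin":0},{"x":-3.8,"y":-2.3,"z":0,"spin":0},{"x":-3.8,"y":-2.3,"z":0,"spin":0},{"x":-3.8,"y":-2.3,"z":0,"spin":0},{"x":-3.8,"y":-2.3,"z":0,"spin":0}]' 100; python3 -m crank '[{"x":-3.8,"y":-2.3,"z":0,"spin":0},{"x":-3.8,"y":-2.3,"z":0,"spin":0},{"x":-3.8,"y":-2.3,"z":0,"spin":0},{"x":-3.8,"y":-2.3,"z":0,"spin":0},{"x":-3.8,"y":-2.3,"z":0,"spin":0}]';python3 -m crank '[{"x":0,"y":0,"z":0.6,"spin":-0.14},{"x":0,"y":0,"z":0.6,"spin":-0.14},{"x":0,"y":0,"z":0.6,"spin":-0.14},{"x":0,"y":0,"z":0.6,"spin":-0.14},{"x":0,"y":0,"z":0.6,"spin":-0.14}]';python3 -m crank '[{"x":0,"y":0,"z":0,"spin":-0.14},{"x":0,"y":0,"z":0,"spin":-0.14},{"x":0,"y":0,"z":0,"spin":-0.12},{"x":0,"y":0,"z":0,"spin":0},{"x":0,"y":0,"z":0,"spin":0}]'
python3 m.py w2 bore lock_screw bush_shoulder bush_stop bush jig rack
```

```text
clock: 2.0
eef_pos: [405.7, 396.5, 231.5]
tool_rot: [3.141, 0.0, 2.689]
force: [0.4, 0.1, 0.5]
width: 85.2
clock: 2.5
eef_pos: [526.3, 209.9, 231.6]
tool_rot: [3.141, 0.0, 2.689]
force: [1.1, 0.2, 0.2]
width: 85.4
clock: 3.0
eef_pos: [525.6, 211.4, 201.2]
tool_rot: [3.142, 0.0, -2.889]
force: [-0.2, -0.8, -0.3]
width: 85.4
clock: 3.5
eef_pos: [525.5, 211.3, 201.3]
tool_rot: [3.141, 0.0, -2.498]
force: [0.8, -0.0, 0.3]
width: 85.6
3.5 [525.5 211.3 201.3] [ 3.141  0.    -2.498] [ 0.8 -0.   0.3] 85.63143233369681 [-0.26  0.55 -0.26  1.78  0.18  0.83  1.61]
bore [(array([72.9, 53.3]), 0.65, array([527. ,  -7.6,  64. ]))]
lock_screw [(array([55.4, 77.5]), 0.98, array([552. ,  -3. ,  78.5]))]
bush_shoulder [(array([255.7, 180.8]), 0.76, array([529.5, 211.3,  36. ]))]
bush_stop [(array([274.6, 191.7]), 0.71, array([524.7, 234.8,  46. ]))]
bush [(array([254.6, 177.2]), 0.96, array([532.3, 211.2,  10. ]))]
jig [(array([72.5, 50.4]), 0.76, array([539.3, -48.8,   0. ])), (array([422. , 226.5]), 0.7, array([450.3, 442.4,   0. ]))]
rack [(array([256.6, 171.1]), 0.58, array([526.3, 209.9,   0. ]))]
```

View pics/w2.png

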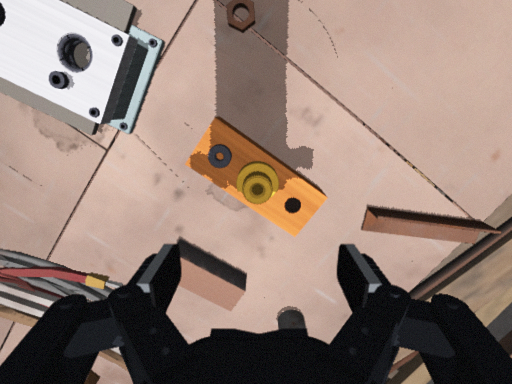

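```bash
python3 - <<'E'
import cv2
im=cv2.imread("pics/w2.png")
a=cv2.resize(im[120:240,180:330],None,fx=5,fy=5,interpolation=cv2.INTER_CUBIC); cv2.imwrite("pics/w2a.png",a)
a=cv2.resize(im[0:140,0:170],None,fx=4,fy=4,interpolation=cv2.INTER_CUBIC); cv2.imwrite("pics/w2b.png",a)
E
```

```text
(no output)
```

View pics/w2a.png

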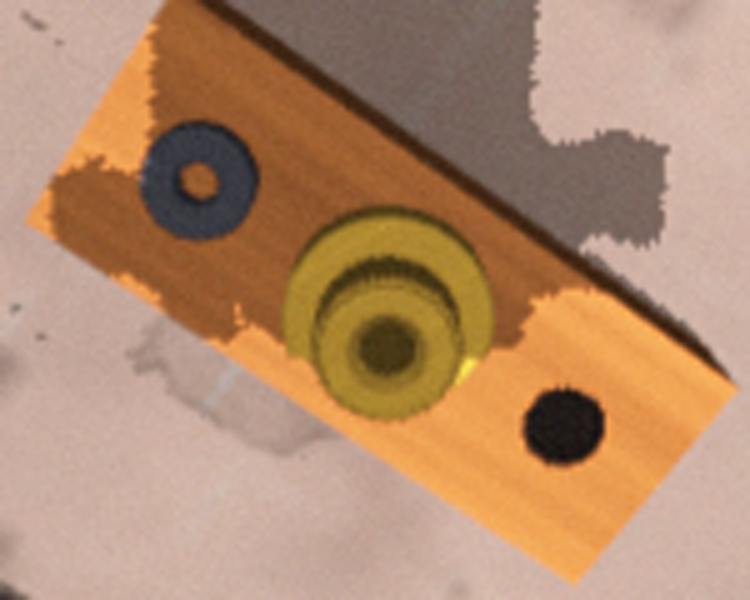

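View pics/w2b.png

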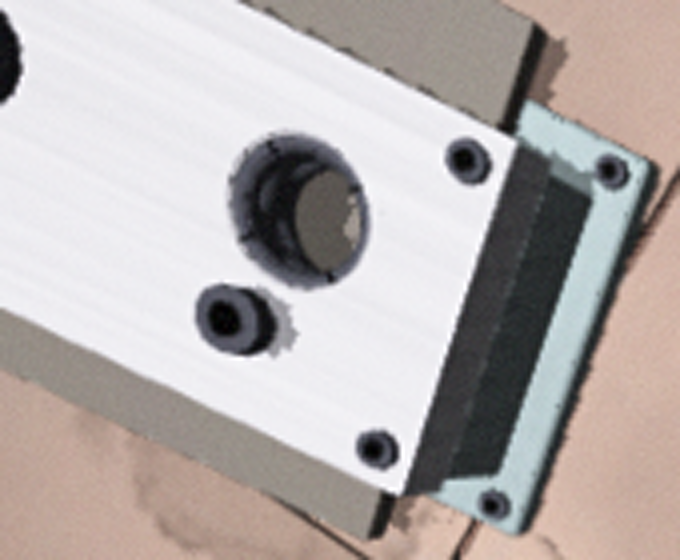

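```bash
python3 -m crank '[{"x":-4,"y":0,"z":0.8,"spin":0},{"x":-4,"y":0,"z":0.8,"spin":0},{"x":-4,"y":0,"z":0.8,"spin":0},{"x":0,"y":0,"z":0.6,"spin":0},{"x":0,"y":0,"z":0,"spin":0}]'
python3 m.py w3 bush_shoulder bush_stop bush rack
python3 - <<'E'
from h import *
d=np.load("pics/w2.npy",allow_pickle=True).item();print("grip top w2",onz(d["c"],(257.6,189.4),74))
im=cv2.imread("pics/w3.png")
d=np.load("pics/w3.npy",allow_pickle=True).item()
u=proj(d["c"],[529,211,60])[0]; print(u); x0=int(max(0,u[0]-70)); y0=int(max(0,u[1]-60)); print(x0,y0)
cv2.imwrite("pics/w3a.png",cv2.resize(im[y0:y0+120,x0:x0+140],None,fx=5,fy=5,interpolation=cv2.INTER_CUBIC))
E
```

```text
clock: 4.4
eef_pos: [620.1, 283.7, 169.4]
tool_rot: [3.141, -0.003, -2.494]
force: [-0.7, -0.0, 0.5]
width: 85.2
4.4 [620.1 283.7 169.4] [ 3.141e+00 -3.000e-03 -2.494e+00] [-0.7 -0.   0.5] 85.18645965174989 [-0.34  0.75 -0.24  1.47  0.2   0.95  1.59]
bush_shoulder [(array([254.7,  69.1]), 0.72, array([530.8, 213. ,  36. ]))]
bush_stop [(array([278.3,  78.8]), 0.67, array([525.4, 235.9,  46. ]))]
bush [(array([257.7,  72.4]), 0.84, array([529., 215.,  10.]))]
rack [(array([257.5,  72.4]), 0.97, array([528.2, 214.1,   0. ]))]
grip top w2 [527.37887113 212.61820351  74.        ]
[253.77077122  61.82923027]
183 1
```

View pics/w3a.png

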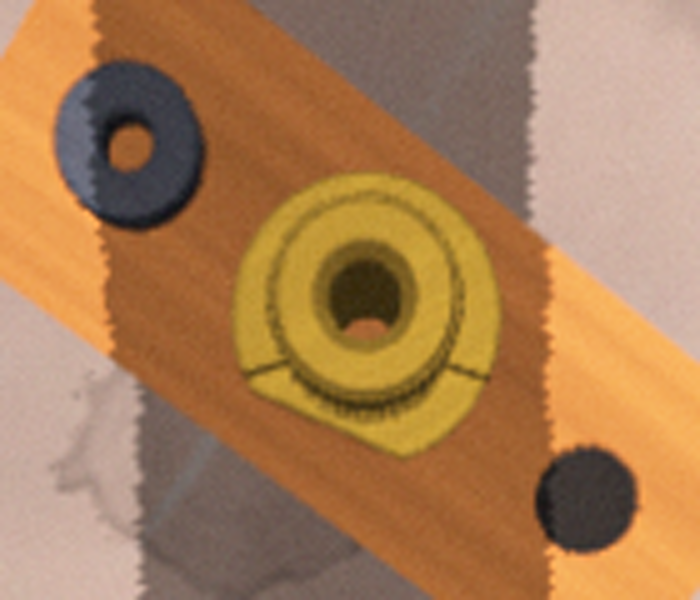

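```bash
python3 - <<'E'
from h import *
d=np.load("pics/w3.npy",allow_pickle=True).item();c=d["c"]
f=lambda x,y,z:onz(c,(183+x/5-.4,1+y/5-.4),z)
a,b=f(248,390,42),f(405,457,42); v=b-a; print(a,b,np.linalg.norm(v),"(29-30.6 exp) normal deg",np.degrees(np.arctan2(v[1],v[0]))-90)
print("grip top",f(366,293,74), "stop corner",f(490,380,50), "-45 corner",f(245,375,50))
for p in [(279,292),(453,292),(366,197),(366,392)]: print(f(*p,74))
for y in (8,9,10,11,12,14): print(y)
E
cat > t.py <<'E'
E
python3 - <<'E'
from h import *
for n in ("w2","w3"):
  c=np.load(f"pics/{n}.npy",allow_pickle=True).item()["c"]; print(n,c["eye"].round(1),proj(c,[528,213,74]),proj(c,[528,213,36]))
# hand the jig: image points in w2b
c=np.load("pics/w2.npy",allow_pickle=True).item()["c"]
g=lambda x,y,z:onz(c,(x/4-.4,y/4-.4),z)
print("bore",g(300,211,64),"screw",g(228,319,78.5),"plate corners",g(516,143,64),g(403,493,64))
E
```

```text
[550.4514022  201.78138294  42.        ] [542.3081389  232.08707574  42.        ] 31.380690771993454 (29-30.6 exp) normal deg 15.040346927040744
grip top [528.03299522 212.59355545  74.        ] stop corner [523.15536191 236.42934486  50.        ] -45 corner [548.93098233 200.93981937  50.        ]
[536.30145235 201.37935158  74.        ]
[519.50119388 223.60807681  74.        ]
[516.84184975 204.17575281  74.        ]
[539.93682161 221.54606833  74.        ]
8
9
10
11
12
14
w2 [462.1 165.  343.8] [[257.53562785 190.07150292]] [[257.66200412 180.67272958]]
w3 [557.3 237.4 312.2] [[256.23034056  59.49544074]] [[256.54799676  66.53969744]]
bore [525.27925361  -6.56297276  64.        ] screw [552.84712054  -1.3734836   78.5       ] plate corners [482.09323101  28.89780758  64.        ] [569.01286626  44.87273035  64.        ]
```

```bash
python3 -m crank '[{"x":3.9,"y":0,"z":0,"spin":0.14},{"x":3.9,"y":0,"z":0,"spin":0.14},{"x":3.7,"y":0.6,"z":0,"spin":0.14},{"x":0,"y":2.0,"z":0,"spin":0.146},{"x":0,"y":1.0,"z":0,"spin":0.146}]';
for i in 1 2 3; do python3 -m crank '[{"x":0,"y":0,"z":0,"spin":0.146},{"x":0,"y":0,"z":0,"spin":0.146},{"x":0,"y":0,"z":0,"spin":0.146},{"x":0,"y":0,"z":0,"spin":0.146},{"x":0,"y":0,"z":0,"spin":0.146}]' | grep -E "eef|rot|clock"; done
python3 m.py w4 bush_shoulder bush_stop bush bore lock_screw jig
python3 - <<'E'
from h import *
print(delta((527.7,212.6,51),-40))
im=cv2.imread("pics/w4.png")
d=np.load("pics/w4.npy",allow_pickle=True).item()
u=proj(d["c"],[528,212.6,74])[0]; print(u); x0=int(max(0,u[0]-70)); y0=int(max(0,u[1]-60)); print(x0,y0)
cv2.imwrite("pics/w4a.png",cv2.resize(im[y0:y0+120,x0:x0+140],None,fx=5,fy=5,interpolation=cv2.INTER_CUBIC))
E
```

```text
clock: 5.15
eef_pos: [512.2, 263.6, 172.6]
tool_rot: [3.14, -0.0, 3.071]
force: [0.6, 0.1, -0.0]
width: 85.7
clock: 5.65
eef_pos: [513.8, 262.9, 172.2]
tool_rot: [3.14, -0.0, 2.34]
clock: 6.15
eef_pos: [513.8, 263.0, 172.2]
tool_rot: [3.141, -0.001, 1.61]
clock: 6.65
eef_pos: [513.7, 263.1, 172.1]
tool_rot: [-3.141, -0.001, 0.88]
6.65 [513.7 263.1 172.1] [-3.141e+00 -1.000e-03  8.800e-01] [0.3 0.3 0.5] 85.58330111254945 [-0.89  0.67  0.59  1.8  -0.49  0.82 -0.75]
bush_shoulder [(array([296.9, 210.2]), 0.84, array([526.2, 214.2,  36. ]))]
bush_stop [(array([278.7, 201.1]), 0.55, array([518.9, 238.4,  46. ])), (array([392.8, 101.3]), 0.42, array([664.5, 247.8,  46. ]))]
bush [(array([294.5, 203.9]), 0.78, array([525.5, 212.2,  10. ]))]
bore [(array([409.5, 347.6]), 0.9, array([528. ,  -6.4,  64. ])), (array([391. , 100.4]), 0.68, array([656.8, 254.6,  64. ]))]
lock_screw []
jig [(array([298.1, 196.7]), 0.26, array([533.3, 213.2,   0. ]))]
(array([-3.05,  4.26, 12.05]), np.float64(0.016), np.float64(-39.1))
[304.63034352 224.4428001 ]
234 164
```

View pics/w4a.png

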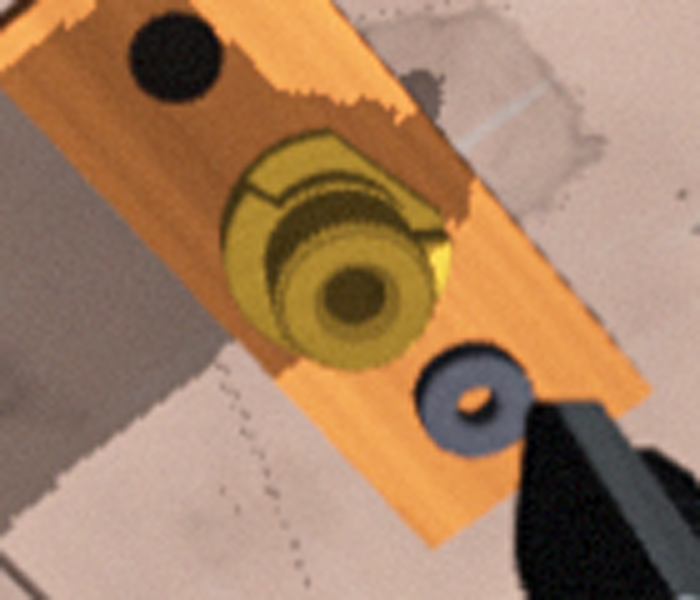

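View pics/w4.png

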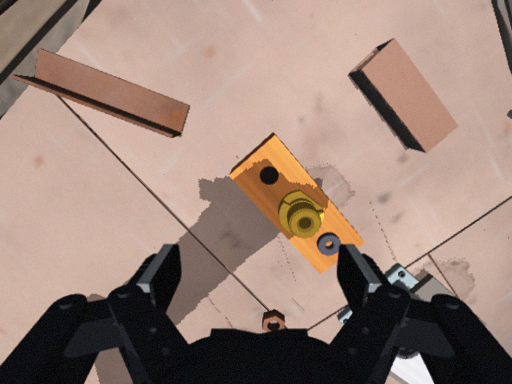

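```bash
python3 - <<'E'
from h import *
d=np.load("pics/w4.npy",allow_pickle=True).item();c=d["c"]
p=onz(c,(304.4,222.8),74); print(p)
f=lambda x,y,z:onz(c,(234+x/5-.4,164+y/5-.4),z)
for q in [(273,296),(435,296),(354,222),(354,370)]: print(f(*q,74))
a,b=f(328,130,42),f(450,230,42); v=b-a; print("flat",np.linalg.norm(v),np.degrees(np.arctan2(v[1],v[0])))
m=(p+[527.7,212.6,74])/2; print("mean",m)
m[2]=51; print(delta(m,-40), "bias in tool", Rtool(-40).T@((p-[527.7,212.6,74])/2))
E
```

```text
[528.85582057 214.12747653  74.        ]
[516.83265483 224.08304332  74.        ]
[540.90317212 204.14050755  74.        ]
[537.92718306 226.3516778   74.        ]
[519.44692889 201.43008245  74.        ]
flat 35.31198936945661 -78.96452358631429
mean [528.27791029 213.36373827  74.        ]
(array([-2.96,  4.26, 12.05]), np.float64(0.016), np.float64(-39.1)) bias in tool [ 9.56531027e-01 -4.82165322e-02 -5.90482219e-18]
```

```bash
python3 -m crank '[{"x":-1.5,"y":2.1,"z":2,"spin":0.016},{"x":-1.46,"y":2.16,"z":2,"spin":0},{"x":0,"y":0,"z":3,"spin":0},{"x":0,"y":0,"z":2.5,"spin":0},{"x":0,"y":0,"z":0,"spin":0}]'
python3 - <<'E'
from h import *
print(delta((528.3,213.4,50.8),-40))
E
```

```text
clock: 7.5
eef_pos: [525.6, 212.3, 73.7]
tool_rot: [-3.138, 0.005, 0.871]
force: [-0.8, -0.1, 0.8]
width: 85.4
(array([0.27, 0.14, 2.28]), np.float64(-0.002), np.float64(-40.1))
```

```bash
python3 -m crank '[{"x":0.1,"y":0,"z":1,"spin":0},{"x":0,"y":0,"z":0.8,"spin":0},{"x":0,"y":0,"z":0,"spin":0}]'
python3 - <<'E'
from h import *
print(delta((528.3,213.4,50.8),-40))
E
```

```text
clock: 7.8
eef_pos: [528.3, 214.2, 58.1]
tool_rot: [-3.141, 0.0, 0.871]
force: [0.2, 0.2, 0.1]
width: 85.2
(array([-0.06,  0.05,  0.73]), np.float64(-0.001), np.float64(-40.1))
```

```bash
python3 -m crank '[{"x":-0.06,"y":0.05,"z":0.5,"spin":0},{"x":0,"y":0,"z":0,"spin":0},{"x":0,"y":0,"z":0,"spin":0}]'
python3 - <<'E'
from h import *
print(delta((528.3,213.4,50.8),-40))
E
```

```text
clock: 8.1
eef_pos: [528.6, 213.2, 53.5]
tool_rot: [3.141, -0.0, 0.871]
force: [0.9, -0.1, 0.1]
width: 85.4
(array([-0.  , -0.04,  0.27]), np.float64(-0.002), np.float64(-40.1))
```

Close the gripper, 2.5 mm lower.

```bash
python3 -m crank '[{"x":0,"y":0,"z":0.25,"spin":0},{"x":0,"y":0,"z":0,"spin":0}]'; python3 -m crank '[{"x":0,"y":0,"z":0,"spin":0},{"x":0,"y":0,"z":0,"spin":0},{"x":0,"y":0,"z":0,"spin":0},{"x":0,"y":0,"z":0,"spin":0},{"x":0,"y":0,"z":0,"spin":0}]' 20; python3 m.py w5 bush
```

```text
clock: 8.3
eef_pos: [528.4, 213.2, 50.7]
tool_rot: [-3.141, 0.0, 0.871]
force: [0.2, -0.4, 0.3]
width: 85.6
clock: 8.8
eef_pos: [529.0, 213.0, 51.2]
tool_rot: [3.141, -0.001, 0.871]
force: [-1.2, -0.3, 3.7]
width: 30.1
8.8 [529.  213.   51.2] [ 3.141e+00 -1.000e-03  8.710e-01] [-1.2 -0.3  3.7] 30.139852407099468 [-0.71  0.82  0.44  1.89 -0.62  0.57 -0.56]
bush [(array([255.6, 221.1]), 0.84, array([525.3, 213.8,  10. ]))]
```

View pics/w5.png

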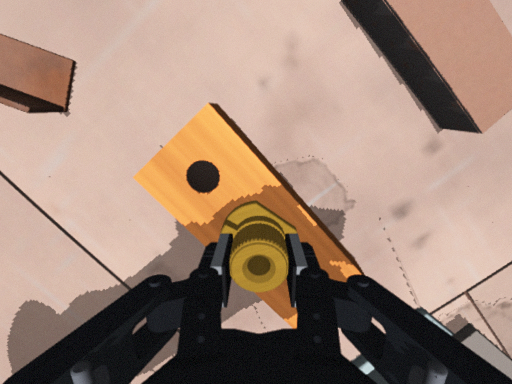

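```bash
python3 -m crank '[{"x":0,"y":0,"z":0,"spin":0},{"x":0,"y":0,"z":-1,"spin":0},{"x":0,"y":0,"z":-2,"spin":0},{"x":0,"y":0,"z":-2.5,"spin":0},{"x":0,"y":0,"z":-2.5,"spin":0}]' 5; python3 -m crank '[{"x":0,"y":0,"z":-1.5,"spin":0},{"x":0,"y":0,"z":0,"spin":0},{"x":0,"y":0,"z":0,"spin":0}]'; python3 m.py w6 bush bush_shoulder bush_stop; python3 - <<'E'
from h import *
im=cv2.imread("pics/w6.png");cv2.imwrite("pics/w6a.png",cv2.resize(im[180:300,190:330],None,fx=5,fy=5,interpolation=cv2.INTER_CUBIC))
E
```

```text
clock: 9.4
eef_pos: [527.5, 213.0, 131.3]
tool_rot: [-3.14, 0.002, 0.871]
force: [0.1, -0.2, -1.9]
width: 29.9
clock: 9.7
eef_pos: [527.8, 213.4, 145.4]
tool_rot: [-3.141, 0.001, 0.871]
force: [-0.4, 0.1, -2.8]
width: 30.4
9.7 [527.8 213.4 145.4] [-3.141e+00  1.000e-03  8.710e-01] [-0.4  0.1 -2.8] 30.43815765431123 [-0.78  0.69  0.56  1.84 -0.51  0.76 -0.64]
bush [(array([257.5, 222.1]), 0.7, array([497.6, 181.4,  10. ]))]
bush_shoulder [(array([257.3, 235.3]), 0.63, array([495.4, 178.9,  36. ]))]
bush_stop [(array([242.5, 315.6]), 0.63, array([423. , 118.3,  46. ]))]
```

View pics/w6a.png

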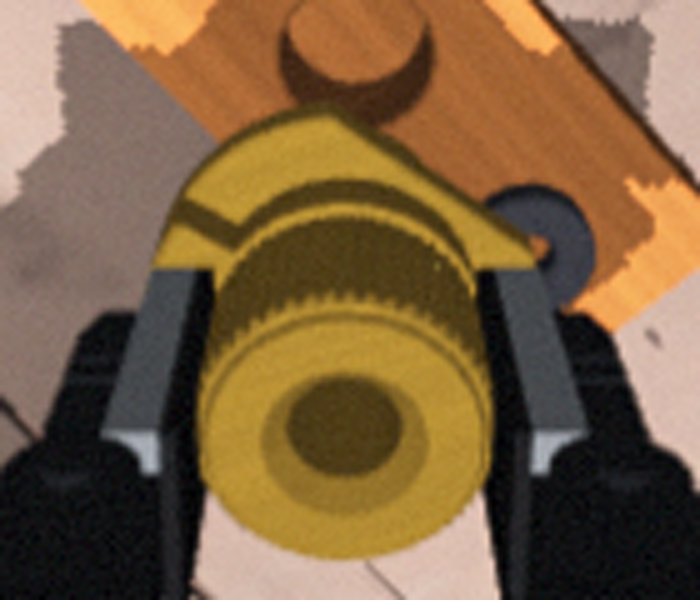

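```bash
python3 - <<'E'
from h import *
d=np.load("pics/w6.npy",allow_pickle=True).item();c=d["c"]; p0,R0=toolpose(d["s"])
f=lambda x,y,h:R0.T@(onz(c,(190+x/5-.4,180+y/5-.4),p0[2]+h)-p0)
print("top ctr",f(346,428,22.8)); 
for q in [(200,428),(492,428),(346,300),(346,558)]: print(f(*q,22.8))
a,b=f(325,105,-9.2),f(535,258,-9.2); v=b-a
print("flat a,b tool",a,b,np.linalg.norm(v)); 
va=R0@v; print("flat normal world deg",(np.degrees(np.arctan2(va[1],va[0]))+90))
E
```

```text
top ctr [  1.68195749  -1.0558685  -22.80005656]
[  1.65701954 -15.8292601  -22.78715403]
[  1.66768872  13.7147123  -22.81293414]
[ 16.09054988  -1.05691927 -22.80832464]
[-14.06587833  -1.05463971 -22.79102006]
flat a,b tool [25.16362783 -3.51183897  9.18862749] [ 5.30903953 22.13848633  9.17764471] 32.43676902872671
flat normal world deg 12.174835959152247
```

```bash
python3 - <<'E'
from h import *
print(delta((480,-45,147),-42))
E
```

```text
(array([-22.8 ,  12.97,  -0.2 ]), np.float64(0.033), np.float64(-40.1))
```

```bash
python3 -m crank '[{"x":-2.5,"y":1.4,"z":0,"spin":0},{"x":-3.6,"y":2.0,"z":0,"spin":0},{"x":-3.6,"y":2.0,"z":0,"spin":0},{"x":-3.6,"y":2.0,"z":0,"spin":0},{"x":-3.6,"y":2.0,"z":-0.2,"spin":0}]';python3 -m crank '[{"x":-3.6,"y":2.1,"z":0,"spin":0},{"x":-2.3,"y":1.5,"z":0,"spin":0.033},{"x":0,"y":0,"z":0,"spin":0},{"x":0,"y":0,"z":0,"spin":0}]'; python3 m.py w7 bore lock_screw jig bush bush_stop
```

```text
clock: 10.4
eef_pos: [490.5, 21.8, 147.1]
tool_rot: [-3.141, 0.001, 0.871]
force: [1.2, -0.6, -1.6]
width: 30.2
clock: 10.8
eef_pos: [480.7, -45.5, 147.4]
tool_rot: [-3.141, 0.0, 0.836]
force: [-0.1, -0.6, -2.1]
width: 30.2
10.8 [480.7 -45.5 147.4] [-3.141  0.     0.836] [-0.1 -0.6 -2.1] 30.16391566351655 [-0.32  0.58  0.52  2.07 -0.49  0.62 -0.19]
bore [(array([267.9, 131.9]), 0.61, array([524.7,  -6.3,  64. ]))]
lock_screw [(array([295.1, 103.4]), 0.79, array([553.9,  -3.1,  78.5]))]
jig [(array([267.2, 133.3]), 0.69, array([521.1, -12.4,   0. ])), (array([300.8, 142.5]), 0.65, array([541.1, -43.3,   0. ]))]
bush [(array([258.5, 218.9]), 0.81, array([452.3, -74.9,  10. ]))]
bush_stop [(array([223.6, 221.9]), 0.73, array([435.2, -43.2,  46. ]))]
```

View pics/w7.png

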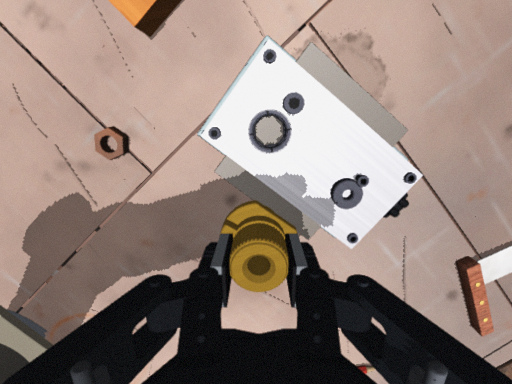

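```bash
python3 - <<'E'
from h import *
im=cv2.imread("pics/w7.png");cv2.imwrite("pics/w7a.png",cv2.resize(im[80:170,240:320],None,fx=6.6,fy=6.6,interpolation=cv2.INTER_CUBIC))
cv2.imwrite("pics/w7b.png",cv2.resize(im[190:310,190:330],None,fx=5,fy=5,interpolation=cv2.INTER_CUBIC))
E
```

```text
(no output)
```

View pics/w7a.png

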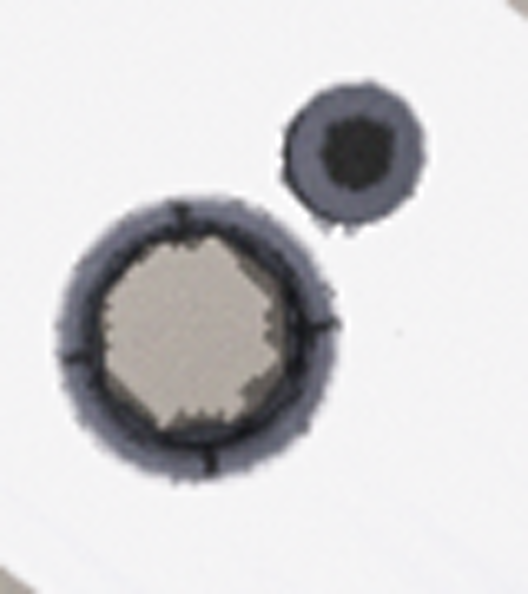

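View pics/w7b.png

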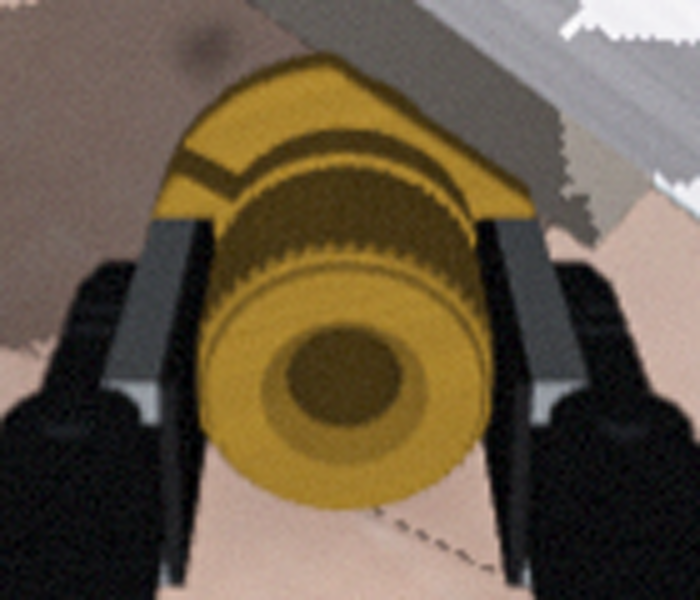

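```bash
python3 - <<'E'
from h import *
d=np.load("pics/w7.npy",allow_pickle=True).item();c=d["c"]; p0,R0=toolpose(d["s"])
b=onz(c,(269.7,130.6),64); s=onz(c,(293.7,102.75),78.5); print(b,s)
v=s-b; print("jig dir",np.degrees(np.arctan2(v[1],v[0])),np.linalg.norm(v[:2]))
bias=R0@np.array([1.15,-0.35,0]); print("bore corr",b-bias)
f=lambda x,y,h:R0.T@(onz(c,(190+x/5-.4,190+y/5-.4),p0[2]+h)-p0)
a,e=f(330,57,-9.2),f(533,210,-9.2); w=R0@(e-a); print("flat",np.degrees(np.arctan2(w[1],w[0]))+90)
E
```

```text
[526.45925628  -6.54171863  64.        ] [553.41696825  -2.01165058  78.5       ]
jig dir 9.539059230827677 27.335686405004765
bore corr [525.94794942  -7.62963648  64.00018054]
flat 9.224171919150223
```

```bash
python3 - <<'E'
from h import *
print(delta((526.1,-7,112),-42))
E
```

```text
(array([5.75, 0.89, 3.56]), np.float64(0.002), np.float64(-41.9))
```

```bash
python3 -m crank '[{"x":2.9,"y":0.45,"z":0,"spin":0},{"x":2.85,"y":0.44,"z":0,"spin":0},{"x":0,"y":0,"z":1.7,"spin":0},{"x":0,"y":0,"z":1.7,"spin":0},{"x":0,"y":0,"z":0,"spin":0}]'; python3 -m crank '[{"x":0,"y":0,"z":0,"spin":0},{"x":0,"y":0,"z":0,"spin":0}]'; python3 -c "
from h import *
print(delta((526.1,-7,105),-42))"; python3 m.py w8; python3 -c "
from h import *
cv2.imwrite('pics/s8.png',vision.get_image('scene')[130:220,190:310].repeat(5,0).repeat(5,1))"
```

```text
clock: 11.6
eef_pos: [524.6, -7.1, 112.0]
tool_rot: [-3.138, 0.003, 0.839]
force: [-1.2, -0.4, -2.5]
width: 30.5
clock: 11.8
eef_pos: [526.6, -8.3, 114.5]
tool_rot: [3.141, -0.001, 0.838]
force: [-0.2, -0.5, -2.1]
width: 30.2
(array([ 0.06, -0.13,  0.95]), np.float64(0.0), np.float64(-42.0))
11.8 [526.6  -8.3 114.5] [ 3.141e+00 -1.000e-03  8.380e-01] [-0.2 -0.5 -2.1] 30.151974342613318 [-0.35  0.68  0.49  1.98 -0.53  0.61 -0.25]
```

View pics/w8.png

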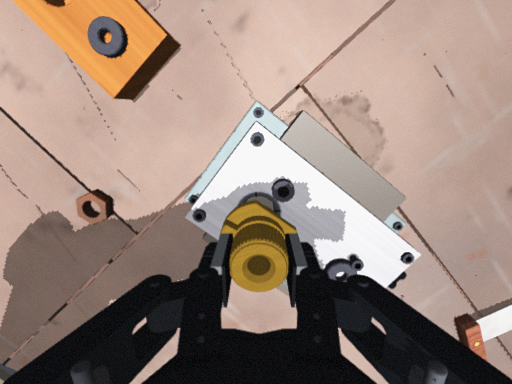

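View pics/s8.png

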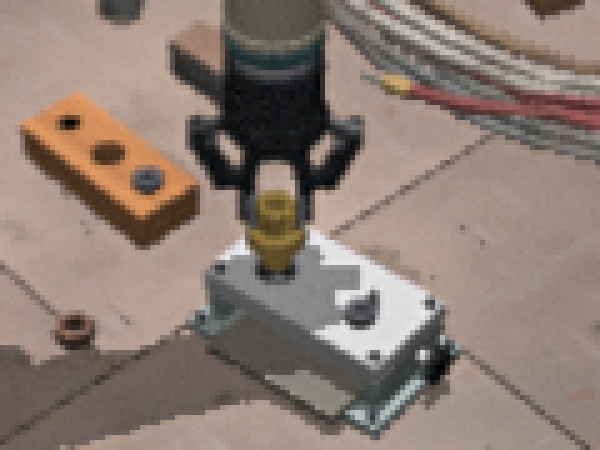

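```bash
python3 -m crank '[{"x":0.06,"y":-0.13,"z":0.3,"spin":0},{"x":0,"y":0,"z":0.3,"spin":0},{"x":0,"y":0,"z":0.2,"spin":0},{"x":0,"y":0,"z":0,"spin":0}]'; python3 -m crank '[{"x":0,"y":0,"z":0.2,"spin":0},{"x":0,"y":0,"z":0,"spin":0}]'; python3 -m crank '[{"x":0,"y":0,"z":0.2,"spin":0},{"x":0,"y":0,"z":0,"spin":0}]'
```

```text
clock: 12.3
eef_pos: [525.3, -6.9, 105.5]
tool_rot: [-3.141, 0.0, 0.838]
force: [0.2, -0.5, -1.8]
width: 30.1
clock: 12.5
eef_pos: [525.4, -6.9, 103.6]
tool_rot: [-3.141, 0.0, 0.838]
force: [0.3, -0.0, -2.0]
width: 30.1
clock: 12.7
eef_pos: [525.7, -7.0, 101.7]
tool_rot: [3.141, -0.0, 0.838]
force: [-0.1, 0.6, -2.7]
width: 29.8
```

```bash
python3 -m crank '[{"x":0,"y":0,"z":0.2,"spin":0},{"x":0,"y":0,"z":0,"spin":0}]'; python3 -m crank '[{"x":0,"y":0,"z":0.2,"spin":0},{"x":0,"y":0,"z":0,"spin":0}]';python3 -m crank '[{"x":0,"y":0,"z":0.2,"spin":0},{"x":0,"y":0,"z":0,"spin":0}]'
```

```text
clock: 12.9
eef_pos: [526.1, -7.1, 99.8]
tool_rot: [3.141, -0.0, 0.838]
force: [1.6, -0.1, -2.4]
width: 30.0
clock: 13.1
eef_pos: [526.2, -7.3, 97.8]
tool_rot: [3.14, -0.0, 0.838]
force: [1.7, -1.0, -3.0]
width: 30.1
clock: 13.3
eef_pos: [526.3, -7.3, 95.8]
tool_rot: [3.14, -0.0, 0.838]
force: [1.9, -1.8, -2.3]
width: 30.4
```

```bash
for i in 1 2 3 4; do :; done; python3 -m crank '[{"x":0,"y":0,"z":0.2,"spin":0},{"x":0,"y":0,"z":0,"spin":0}]'; python3 -m crank '[{"x":0,"y":0,"z":0.2,"spin":0},{"x":0,"y":0,"z":0,"spin":0}]';python3 -m crank '[{"x":0,"y":0,"z":0.2,"spin":0},{"x":0,"y":0,"z":0,"spin":0}]'
```

```text
clock: 13.5
eef_pos: [526.3, -7.3, 93.9]
tool_rot: [3.14, -0.001, 0.837]
force: [2.8, -1.4, -0.6]
width: 30.0
clock: 13.7
eef_pos: [526.2, -7.2, 91.9]
tool_rot: [3.14, -0.001, 0.838]
force: [3.2, -1.6, -1.0]
width: 30.1
clock: 13.9
eef_pos: [526.3, -7.2, 89.8]
tool_rot: [3.14, -0.001, 0.838]
force: [4.8, -1.9, 0.9]
width: 29.9
```

```bash
python3 -m crank '[{"x":0.02,"y":0.03,"z":0.2,"spin":0},{"x":0,"y":0,"z":0,"spin":0}]'; python3 -m crank '[{"x":0,"y":0,"z":0.2,"spin":0},{"x":0,"y":0,"z":0,"spin":0}]';python3 -m crank '[{"x":0,"y":0,"z":0.15,"spin":0},{"x":0,"y":0,"z":0,"spin":0}]'
```

```text
clock: 14.1
eef_pos: [526.3, -7.2, 87.8]
tool_rot: [3.141, -0.0, 0.838]
force: [3.9, -2.0, 1.1]
width: 30.3
clock: 14.3
eef_pos: [526.3, -7.2, 86.0]
tool_rot: [3.141, -0.0, 0.838]
force: [3.8, -1.7, 3.5]
width: 30.4
clock: 14.5
eef_pos: [526.4, -7.1, 84.6]
tool_rot: [3.141, -0.001, 0.838]
force: [3.2, -2.2, 6.0]
width: 30.0
```

```bash
python3 -m crank '[{"x":0,"y":0,"z":0.15,"spin":0},{"x":0,"y":0,"z":0,"spin":0}]'; python3 -m crank '[{"x":0,"y":0,"z":0.15,"spin":0},{"x":0,"y":0,"z":0,"spin":0}]';python3 -m crank '[{"x":0,"y":0,"z":0.1,"spin":0},{"x":0,"y":0,"z":0,"spin":0}]'
```

```text
clock: 14.7
eef_pos: [526.4, -7.2, 83.1]
tool_rot: [3.141, -0.001, 0.838]
force: [3.1, -2.6, 5.2]
width: 30.1
clock: 14.9
eef_pos: [526.4, -7.1, 81.7]
tool_rot: [3.141, -0.001, 0.838]
force: [3.5, -2.7, 4.8]
width: 30.1
clock: 15.1
eef_pos: [526.4, -7.1, 80.7]
tool_rot: [3.141, -0.001, 0.838]
force: [3.3, -2.2, 6.4]
width: 30.1
```

```bash
python3 -m crank '[{"x":0,"y":0,"z":0.06,"spin":0},{"x":0,"y":0,"z":0,"spin":0}]'; python3 -m crank '[{"x":0,"y":0,"z":0.06,"spin":0},{"x":0,"y":0,"z":0,"spin":0}]';python3 -m crank '[{"x":0,"y":0,"z":0.04,"spin":0},{"x":0,"y":0,"z":0,"spin":0}]'
```

```text
clock: 15.3
eef_pos: [526.4, -7.2, 80.3]
tool_rot: [3.141, -0.001, 0.838]
force: [2.3, -1.5, 7.6]
width: 30.0
clock: 15.5
eef_pos: [526.4, -7.1, 79.7]
tool_rot: [3.141, -0.001, 0.838]
force: [3.6, -1.0, 8.4]
width: 30.4
clock: 15.7
eef_pos: [526.4, -7.1, 79.3]
tool_rot: [3.141, -0.001, 0.838]
force: [2.2, -2.2, 7.2]
width: 30.2
```

```bash
python3 -m crank '[{"x":0,"y":0,"z":0.05,"spin":0},{"x":0,"y":0,"z":0,"spin":0}]'; python3 -m crank '[{"x":0,"y":0,"z":0.05,"spin":0},{"x":0,"y":0,"z":0,"spin":0}]';python3 -m crank '[{"x":0,"y":0,"z":0.05,"spin":0},{"x":0,"y":0,"z":0,"spin":0}]'
```

```text
clock: 15.9
eef_pos: [526.5, -7.1, 79.2]
tool_rot: [3.141, -0.001, 0.838]
force: [2.0, -1.9, 11.5]
width: 30.5
clock: 16.1
eef_pos: [526.5, -7.1, 79.1]
tool_rot: [3.141, -0.002, 0.837]
force: [1.6, -2.1, 17.4]
width: 30.2
clock: 16.3
eef_pos: [526.5, -7.1, 79.1]
tool_rot: [3.141, -0.002, 0.837]
force: [0.4, -1.2, 21.8]
width: 29.8
```

```bash
python3 -m crank '[{"x":0,"y":0,"z":0.03,"spin":0},{"x":0,"y":0,"z":0,"spin":0},{"x":0,"y":0,"z":0,"spin":0},{"x":0,"y":0,"z":0,"spin":0}]'; python3 m.py w9; python3 -m crank '[{"x":0,"y":0,"z":0,"spin":0},{"x":0,"y":0,"z":0,"spin":0},{"x":0,"y":0,"z":0,"spin":0},{"x":0,"y":0,"z":0,"spin":0}]'
```

```text
clock: 16.7
eef_pos: [526.5, -7.1, 79.1]
tool_rot: [3.141, -0.002, 0.837]
force: [-0.3, -0.5, 24.7]
width: 30.1
16.7 [526.5  -7.1  79.1] [ 3.141e+00 -2.000e-03  8.370e-01] [-0.3 -0.5 24.7] 30.090323631478906 [-0.32  0.73  0.43  2.   -0.58  0.53 -0.21]
clock: 17.15
eef_pos: [526.5, -7.1, 79.1]
tool_rot: [3.141, -0.002, 0.837]
force: [-0.5, -0.8, 24.3]
width: 30.0
```

View pics/w9.png

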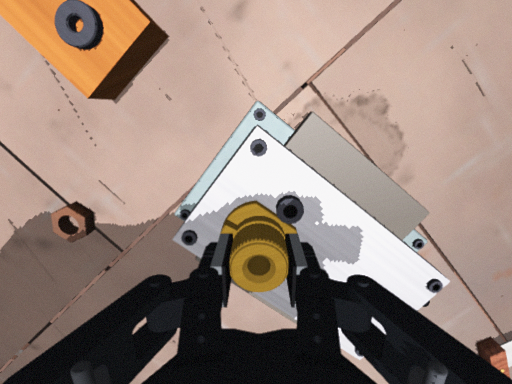

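```bash
cat > st.py <<'E'
from cell import ctrl
import numpy as np
s=ctrl.read_state(); print("torque",np.round(s["torque"],2),"yaw",np.round(s["tool_rot"],4),"j7",round(s["qpos"][6],2),"F",np.round(s["force"],1))
E
python3 st.py; python3 -m crank '[{"x":0,"y":0,"z":-0.05,"spin":0.05},{"x":0,"y":0,"z":0,"spin":0.08},{"x":0,"y":0,"z":0,"spin":0.08},{"x":0,"y":0,"z":0,"spin":0.08},{"x":0,"y":0,"z":0,"spin":0}]'; python3 st.py
```

```text
torque [-0.28  0.15  0.11] yaw [ 3.1409e+00 -2.3000e-03  8.3740e-01] j7 -0.21 F [-0.5 -0.8 24.3]
clock: 17.65
eef_pos: [526.6, -7.4, 79.1]
tool_rot: [3.141, -0.002, 0.546]
force: [0.3, -1.3, 19.4]
width: 30.1
torque [-0.43 -0.06 -0.01] yaw [ 3.1408e+00 -1.8000e-03  5.4590e-01] j7 -0.41 F [ 0.3 -1.3 19.4]
```

```bash
python3 -m crank '[{"x":0,"y":0,"z":0,"spin":0.08},{"x":0,"y":0,"z":0,"spin":0.08},{"x":0,"y":0,"z":0,"spin":0.08},{"x":0,"y":0,"z":0,"spin":0.08},{"x":0,"y":0,"z":0,"spin":0}]'; python3 st.py; python3 m.py w10
```

```text
clock: 18.15
eef_pos: [526.6, -7.4, 79.1]
tool_rot: [3.141, -0.002, 0.226]
force: [0.3, -1.6, 19.8]
width: 29.9
torque [-0.42 -0.08  0.02] yaw [ 3.1414e+00 -2.1000e-03  2.2590e-01] j7 -0.64 F [ 0.3 -1.6 19.8]
18.15 [526.6  -7.4  79.1] [ 3.141e+00 -2.000e-03  2.260e-01] [ 0.3 -1.6 19.8] 29.92372002313606 [-0.42  0.77  0.6   2.   -0.76  0.6  -0.64]
```

View pics/w10.png

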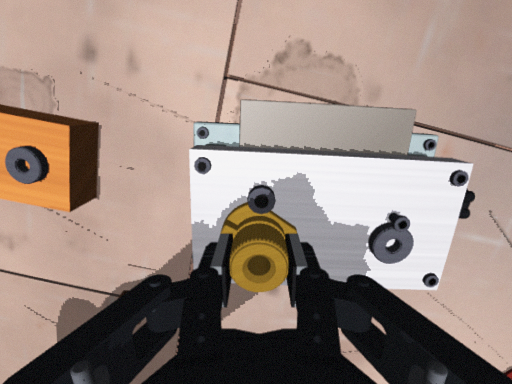

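```bash
python3 -m crank '[{"x":0,"y":0,"z":0,"spin":0.1},{"x":0,"y":0,"z":0,"spin":0.1},{"x":0,"y":0,"z":0,"spin":0.1},{"x":0,"y":0,"z":0,"spin":0.1},{"x":0,"y":0,"z":0,"spin":0}]'; python3 st.py; python3 -m crank '[{"x":0,"y":0,"z":0,"spin":0.04},{"x":0,"y":0,"z":0,"spin":0.04},{"x":0,"y":0,"z":0,"spin":0.04},{"x":0,"y":0,"z":0,"spin":0}]'; python3 st.py
```

```text
clock: 18.7
eef_pos: [526.5, -7.5, 79.1]
tool_rot: [-3.141, -0.002, -0.175]
force: [0.8, -1.6, 20.4]
width: 30.3
torque [-0.38 -0.01 -0.16] yaw [-3.141e+00 -1.900e-03 -1.751e-01] j7 -0.94 F [ 0.8 -1.6 20.4]
clock: 19.1
eef_pos: [526.5, -7.5, 79.1]
tool_rot: [-3.141, -0.002, -0.293]
force: [0.3, -1.1, 19.1]
width: 30.5
torque [-0.44  0.02  0.12] yaw [-3.1406e+00 -1.7000e-03 -2.9310e-01] j7 -1.03 F [ 0.3 -1.1 19.1]
```

```bash
python3 -m crank '[{"x":0,"y":0,"z":0,"spin":0.04},{"x":0,"y":0,"z":0,"spin":0.04},{"x":0,"y":0,"z":0,"spin":0}]' | grep clock; python3 st.py;  python3 -m crank '[{"x":0,"y":0,"z":0,"spin":0.04},{"x":0,"y":0,"z":0,"spin":0}]'|grep clock; python3 st.py;  python3 -m crank '[{"x":0,"y":0,"z":0,"spin":0.03},{"x":0,"y":0,"z":0,"spin":0}]'|grep clock; python3 st.py
```

```text
clock: 19.4
torque [-0.45 -0.01  0.2 ] yaw [-3.1404e+00 -1.6000e-03 -3.7310e-01] j7 -1.1 F [ 0.2 -1.1 20.4]
clock: 19.6
torque [-0.39  0.01  0.17] yaw [-3.1404e+00 -1.5000e-03 -4.1320e-01] j7 -1.13 F [-0.3 -1.4 20.2]
clock: 19.8
torque [-0.41  0.02  0.26] yaw [-3.1403e+00 -1.4000e-03 -4.4280e-01] j7 -1.15 F [ 0.7 -0.9 20.4]
```

```bash
python3 -m crank '[{"x":0,"y":0,"z":0,"spin":0.03},{"x":0,"y":0,"z":0,"spin":0}]' | grep clock; python3 st.py;  python3 -m crank '[{"x":0,"y":0,"z":0,"spin":0.03},{"x":0,"y":0,"z":0,"spin":0}]'|grep clock; python3 st.py;  python3 m.py w11
```

```text
clock: 20.0
torque [-0.4   0.04  0.23] yaw [-3.1403e+00 -1.4000e-03 -4.7290e-01] j7 -1.18 F [-0.6 -1.9 19.6]
clock: 20.2
torque [-0.42  0.01  0.22] yaw [-3.1403e+00 -1.3000e-03 -5.0280e-01] j7 -1.2 F [ 0.  -1.8 19.9]
20.2 [526.4  -7.5  79.1] [-3.14e+00 -1.00e-03 -5.03e-01] [ 0.  -1.8 19.9] 29.98126878816678 [-0.52  0.84  0.79  2.   -0.94  0.71 -1.2 ]
```

View pics/w11.png

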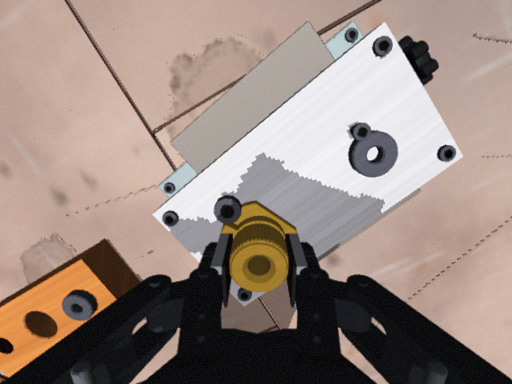

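```bash
python3 - <<'E'
import cv2
im=cv2.imread("pics/w11.png");cv2.imwrite("pics/w11a.png",cv2.resize(im[180:300,190:330],None,fx=5,fy=5,interpolation=cv2.INTER_CUBIC))
im=cv2.imread("pics/w10.png");cv2.imwrite("pics/w10a.png",cv2.resize(im[180:300,190:330],None,fx=5,fy=5,interpolation=cv2.INTER_CUBIC))
E
```

```text
(no output)
```

View pics/w11a.png

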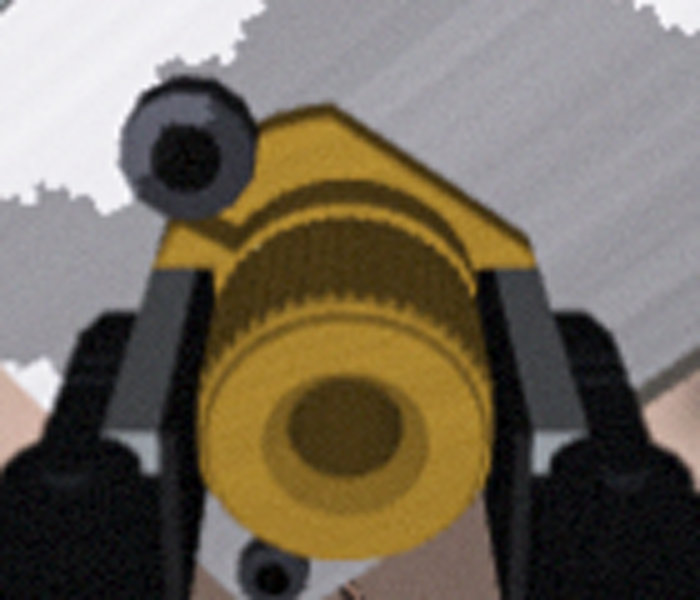

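View pics/w10a.png

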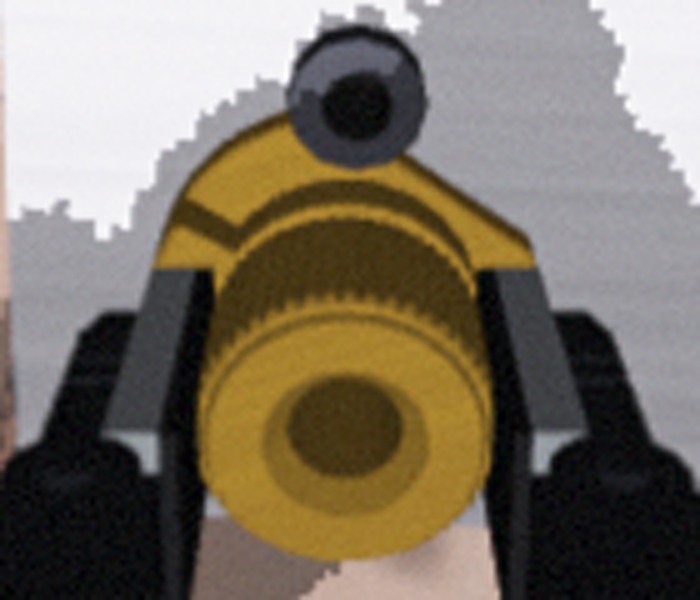

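```bash
python3 -m crank '[{"x":0,"y":0,"z":0,"spin":0.02},{"x":0,"y":0,"z":0,"spin":0}]' | grep clock; python3 st.py;  python3 -m crank '[{"x":0,"y":0,"z":0,"spin":0.02},{"x":0,"y":0,"z":0,"spin":0}]'|grep clock; python3 st.py; python3 -m crank '[{"x":0,"y":0,"z":0,"spin":0.02},{"x":0,"y":0,"z":0,"spin":0}]'|grep clock; python3 st.py
```

```text
clock: 20.45
torque [-0.42  0.05  0.29] yaw [-3.1402e+00 -1.3000e-03 -5.2250e-01] j7 -1.22 F [-0.4 -1.5 20.4]
clock: 20.65
torque [-0.37  0.02  0.39] yaw [-3.1402e+00 -1.2000e-03 -5.4210e-01] j7 -1.23 F [ 0.8 -1.5 20. ]
clock: 20.85
torque [-0.39  0.06  0.49] yaw [-3.1401e+00 -1.0000e-03 -5.6160e-01] j7 -1.25 F [-0.4 -0.8 20.1]
```

```bash
python3 -m crank '[{"x":0,"y":0,"z":0,"spin":0.03},{"x":0,"y":0,"z":0,"spin":0}]' | grep clock; python3 st.py; python3 m.py w12;  python3 - <<'E'
import cv2
im=cv2.imread("pics/w12.png");cv2.imwrite("pics/w12a.png",cv2.resize(im[180:300,190:330],None,fx=5,fy=5,interpolation=cv2.INTER_CUBIC))
E
```

```text
clock: 21.05
torque [-0.34  0.08  0.74] yaw [-3.1402e+00 -7.0000e-04 -5.9070e-01] j7 -1.27 F [-0.2 -0.9 20.6]
21.05 [526.3  -7.2  79.1] [-3.14e+00 -1.00e-03 -5.91e-01] [-0.2 -0.9 20.6] 30.540689644607518 [-0.53  0.85  0.81  2.   -0.96  0.73 -1.27]
```

View pics/w12a.png

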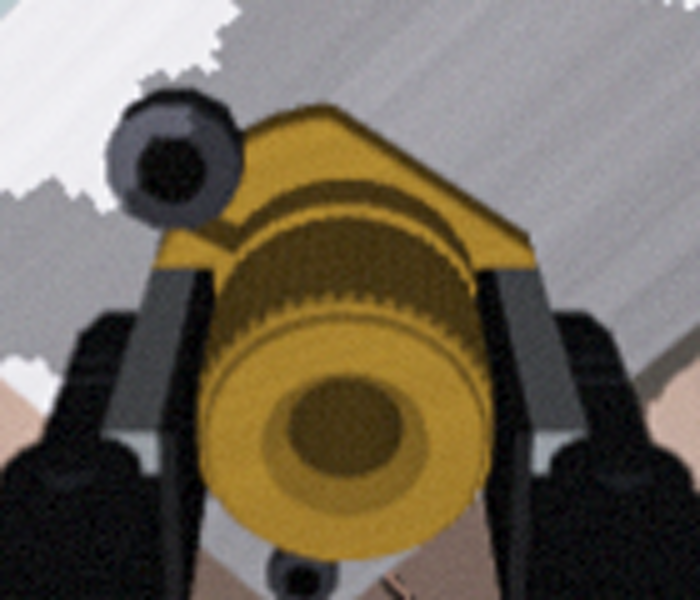

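```bash
python3 - <<'E'
import cv2,numpy as np
ims={k:cv2.imread(f"pics/{k}.png") for k in ["w9","w10","w11","w12"]}
# small patch registrations relative to w9: right flat corner region + step edge region + grip hole
rows=[]
for nm,(x0,y0,x1,y1) in {"flatcorner":(250,195,262,212),"flatR":(284,218,298,232),"step":(222,215,236,230)}.items():
    pass
c=[]
for k in ims: c.append(cv2.resize(ims[k][195:240,215:305],None,fx=8,fy=8,interpolation=cv2.INTER_CUBIC)[:, :])
out=np.vstack([np.hstack(c[:2]),np.hstack(c[2:])]); out=cv2.resize(out,None,fx=.55,fy=.55,interpolation=cv2.INTER_AREA); print(out.shape); cv2.imwrite("pics/cmp.png",out)
E
```

```text
(396, 792, 3)
```

View pics/cmp.png

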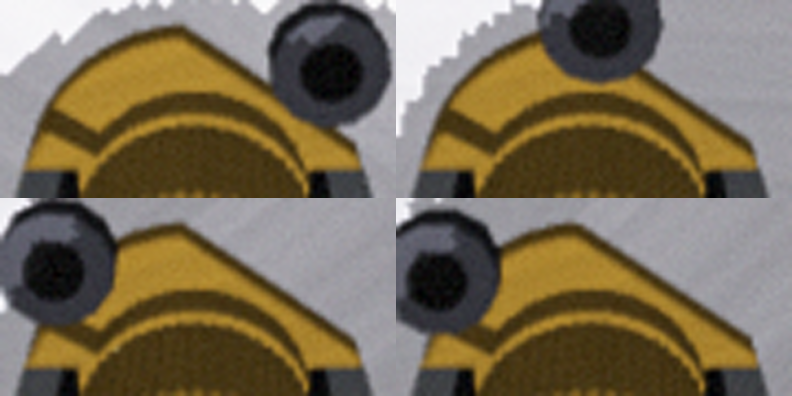

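```bash
python3 - <<'E'
from h import *
c=np.load("pics/w12.npy",allow_pickle=True).item()["c"]
s=onz(c,(224.8,212),78.5); k=onz(c,(224.5,223.4),78); print(s,k,np.linalg.norm((s-k)[:2]))
c=np.load("pics/w9.npy",allow_pickle=True).item()["c"]
c1=onz(c,(224.5,223.4),78)
print(c1)
p,R=toolpose(); print(R.T@(k-p))
t=R.T@(s-p)-[1.6,-1.05,0]; q=R.T@(k-p)-[1.6,-1.05,0]
print("screw r",np.hypot(*t[:2]),np.degrees(np.arctan2(t[1],t[0])),"corner r",np.hypot(*q[:2]),np.degrees(np.arctan2(q[1],q[0])))
E
```

```text
[553.89403644  -2.94440658  78.5       ] [548.18146874   1.5031261   78.        ] 7.239749769838423
[520.53992041  17.20734841  78.        ]
[ 13.30999783 -19.3344275    1.16840359]
screw r 25.965726694808644 -43.18838582456124 corner r 21.712769015099937 -57.3630557061427
```

```bash
python3 -m crank '[{"x":0,"y":0,"z":-0.07,"spin":0},{"x":0,"y":0,"z":-0.05,"spin":-0.01},{"x":0,"y":0,"z":0,"spin":0}]'; python3 st.py
```

```text
clock: 21.4
eef_pos: [526.3, -7.1, 79.2]
tool_rot: [-3.141, -0.001, -0.581]
force: [1.8, -2.1, 9.5]
width: 30.0
torque [-0.49 -0.54  0.39] yaw [-3.1409e+00 -7.0000e-04 -5.8120e-01] j7 -1.27 F [ 1.8 -2.1  9.5]
```

```bash
python3 -m crank '[{"x":0,"y":0,"z":0,"spin":0},{"x":0,"y":0,"z":0,"spin":0},{"x":0,"y":0,"z":0,"spin":0}]' 60; python3 st.py; python3 -m crank '[{"x":0,"y":0,"z":-1,"spin":0},{"x":0,"y":0,"z":-2,"spin":0},{"x":0,"y":0,"z":-4,"spin":0},{"x":0,"y":0,"z":-3,"spin":0},{"x":0,"y":0,"z":0,"spin":0}]'; python3 m.py w13 bush_shoulder bush_stop lock_screw
```

```text
clock: 21.7
eef_pos: [524.4, -6.0, 77.8]
tool_rot: [3.141, 0.004, -0.582]
force: [0.0, -0.4, -0.9]
width: 51.5
torque [ 0.02  0.   -0.02] yaw [ 3.1411  0.0035 -0.5822] j7 -1.27 F [ 0.  -0.4 -0.9]
clock: 22.2
eef_pos: [527.9, -7.8, 182.5]
tool_rot: [-3.138, -0.005, -0.583]
force: [-0.6, -0.4, 0.1]
width: 51.1
22.2 [527.9  -7.8 182.5] [-3.138 -0.005 -0.583] [-0.6 -0.4  0.1] 51.09054383824545 [-0.63  0.72  0.98  1.93 -0.77  0.91 -1.42]
bush_shoulder [(array([257.3, 186.9]), 0.77, array([523.6,  -3. ,  36. ])), (array([249.8, 289.2]), 0.74, array([417.1,  78.7,  36. ]))]
bush_stop [(array([239.9, 183.9]), 0.9, array([538.9,   9. ,  46. ]))]
lock_screw [(array([236.2, 172. ]), 0.62, array([556.2,  -1.5,  78.5]))]
```

View pics/w13.png

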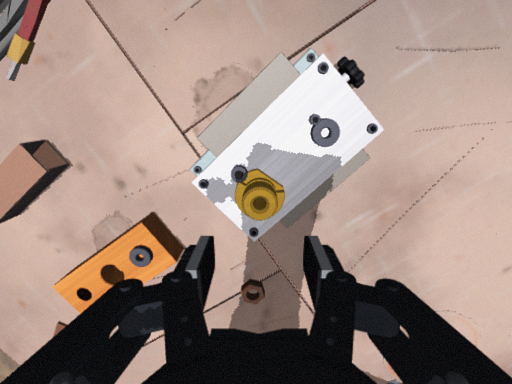

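```bash
python3 -m crank '[{"x":-3,"y":0,"z":0,"spin":0},{"x":0,"y":0,"z":0,"spin":0},{"x":0,"y":0,"z":0,"spin":0}]'; python3 m.py w14 bush_stop lock_screw; python3 - <<'E'
from h import *
for n,st,sc in [("w13",(239.9,183.9),(236.2,172.0))]:
  c=np.load(f"pics/{n}.npy",allow_pickle=True).item()["c"]
  a,b=onz(c,st,74),onz(c,sc,78.5); print(a,b,np.hypot(*(a-b)[:2]))
c=np.load("pics/w14.npy",allow_pickle=True).item()["c"]
u=proj(c,[526,-7,80])[0].astype(int); x0,y0=max(u[0]-60,0),max(u[1]-55,0); print(x0,y0)
im=cv2.imread("pics/w14.png");cv2.imwrite("pics/w14a.png",cv2.resize(im[y0:y0+100,x0:x0+120],None,fx=6,fy=6,interpolation=cv2.INTER_CUBIC))
E
```

```text
clock: 22.7
eef_pos: [500.2, 10.0, 177.8]
tool_rot: [3.141, 0.002, -0.582]
force: [-0.2, 0.1, 0.5]
width: 51.1
22.7 [500.2  10.  177.8] [ 3.141e+00  2.000e-03 -5.820e-01] [-0.2  0.1  0.5] 51.08936146845045 [-0.69  0.7   0.98  2.   -0.77  0.87 -1.42]
bush_stop [(array([238.7, 148. ]), 0.75, array([542.4,   5.5,  46. ])), (array([237.7, 137.1]), 0.19, array([5.519e+02, 2.000e-01, 4.600e+01]))]
lock_screw [(array([238.7, 135.8]), 0.7, array([553.8,  -5. ,  78.5]))]
[544.09063083   3.04228806  74.        ] [556.24771644  -1.52902767  78.5       ] 12.988135273754638
198 106
```

View pics/w14a.png

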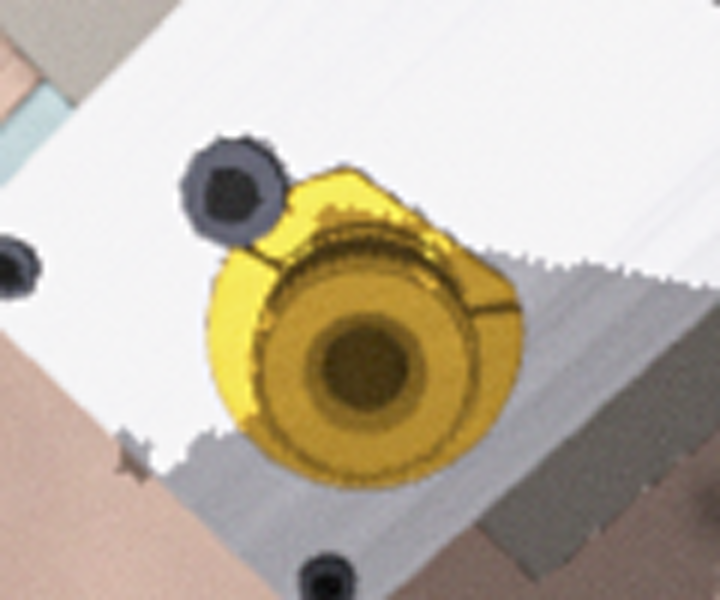

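```bash
python3 -c "
from h import *
im=vision.get_image('scene');cv2.imwrite('pics/s15.png',cv2.resize(im[100:240,160:340],None,fx=4,fy=4,interpolation=cv2.INTER_CUBIC))
print(ctrl.read_state()['clock'])
c=cam('scene'); r=vision.place_of('bush_shoulder','scene')[:1]; print(r, proj(c,[526.2,-7,64]), proj(c,[526.2,-7,102]),proj(c,[526.2,-7,105]))"
```

```text
22.9
[{'point': [245.0, 183.7], 'score': 0.68}] [[244.68283012 183.39237169]] [[244.63399785 176.51064048]] [[244.63011567 175.95892511]]
```

View pics/s15.png

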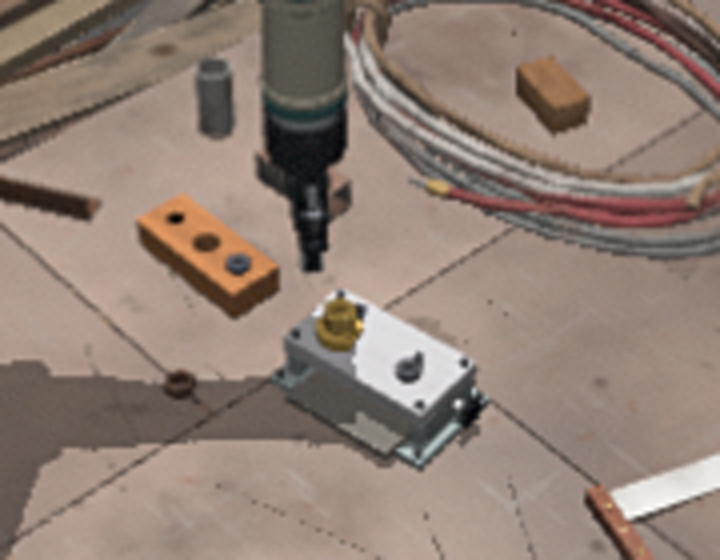

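The scene view shows the bush (crop 338,325) sitting flat on the jig plate. The network puts its shoulder at (245, 183.7), against the (244.7, 183.4) predicted for a flush fit. The gripper is clear and the other things look undisturbed.

```bash
python3 -c "
from cell import ctrl
print(ctrl.finish_job())"
```

```text
the job is handed in; nothing more can be done
None
```

The bush is in the jig bore, pressed flush and turned clockwise to the lock screw. I released it and handed the job in at about 23 s of the 48 s allowed.

- **Fit:** The bush went in with its flat towards the lock screw, to within a few degrees. Side forces stayed under about 5 N.
- **Press:** It bottomed at a tool height of 79.1 mm, where about 79.2 mm was expected. I held it there at about 24.5 N for just under a second. The highest force I read on the tool was about 25 N.
- **Turn:** I turned it under about 20 N of downward push. The torque began rising after about 77 degrees, and I stopped at about 82 degrees and 0.74 N m. The few degrees past the nominal 75 are probably bore clearance, grip give and error in the starting angle. I then eased off and let go.

**Last checks**
- **Against the stop:** The close-up after release shows the head's wall touching the lock screw. My own pixel measurement just before release gave 7.2 mm from the stop corner to the screw's axis, where 8 mm is nominal. The trained network's points after release gave 13 mm, which disagrees. I went by the close-up picture and the torque rise.
- **Flush:** The network's shoulder point in the scene view was within 0.5 pixel of where a flush bush should be. That picture is too coarse to rule out a gap of about 1 mm.
- **Surroundings:** The gripper is clear. The neighbouring things in the last scene view look undisturbed; I did not check the ones outside that view.

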